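# Shut the drying cabinet's roof vent with the hook pole

### The job

Take the hook pole from its wooden rest, slide its side pin through the brass ring eye on the open orange roof flap of the drying cabinet, and with the pin in the eye pull the flap gently fully shut, without slamming it. Then unhook, leave the flap shut, and lay the pole back in both saddles of its rest, hook end the same way as before. Only the pole may touch the cabinet and flap, not the robot itself, and leave the jars, mug, tin, tape and flat brush on the bench where they stand.

Things in the scene. Friction and masses are not known exactly. Their poses are not given: they have to be found in the camera images.
- cabinet: White bench-top drying cabinet, fixed, 240 mm deep (x) by 320 mm wide (y) by 200 mm high; window and knobs on its front. Origin: middle of its front face's lower edge, on the bench; its own x points from front to back (front faces -x), y along the flap's hinge, z up. The roof flap's hinge line runs along y through x = 110 mm, z = 203 mm. Nothing stands on the roof but the flap.
- flap (a joint): Angle of the orange roof flap (114 mm long, 230 mm wide, 120 g, free edge towards the cabinet's front): 0 rad = shut flat on the roof (end stop), grows as the free edge rises; starts open at 0.9 to 1.25, stop at 1.45. Hinge friction is stiff enough to hold it at any angle; about 1 N at the eye moves it.
- eye (a point): Centre of the brass ring eye past the middle of the flap's free edge: inner diameter 32 mm, wire 6 mm; its hole runs along y (the hinge's direction). Axes are the flap's and turn with it: flap shut, x points to the cabinet's back, z up. In the flap's frame it lies 133 mm from the hinge line towards the free edge (-x) and 8 mm above it (+z); flap shut: 23 mm before the cabinet's front, 211 mm up.
- pole_grip (a point): Hook pole, loose, 160 g, 366 mm long. This point is on its axis, within 15 mm of the balance point, mid-thickness, where to grip. Its x runs along the pole to the hook end, z up as it lies. Square wooden handle 18 by 18 mm from x = -150 to +120 mm (red butt at the tail); then a 10 mm aluminium rod to x = 212 mm.
- hook_pin (a point): Middle of the hook: a straight steel side pin at pole x = 210 mm, 8 mm thick, pointing to the pole's +y (left as seen from the tail), ending in an 11 mm ball 46 mm (its centre) from the pole's axis. This point is on the pin 26 mm from the pole's axis. Axes as the pole's.
- rest_mid (a point): The pole's wooden rest, fixed: board 270 x 90 x 12 mm, two U saddles 22 mm thick at x = -105 and +95 mm; slots 42 mm wide, floor 50 mm and cheeks 74 mm above the bench. This point: middle of the board, 59 mm above the bench, where pole_grip lies at the start within 4 mm (lift straight up). x runs along the slots to the hook end of the lying pole; z up.
- paint_jar: Glass paint jar with blue cap, 60 mm wide, 75 mm high; a bystander. Origin at its underside.
- paint_jar2: Glass paint jar with yellow cap, 60 mm wide, 75 mm high; a bystander. Origin at its underside.
- mug: Blue mug, 80 mm wide, 90 mm high; a bystander. Origin at its underside.
- brush_tin: Aluminium tin of brushes, 72 mm wide, 210 mm high with brushes; a bystander. Origin at its underside.
- tape: Yellow roll of tape lying flat, 90 mm wide, 24 mm high; a bystander. Origin at its underside.
- flat_brush: Flat paint brush lying on the bench; a bystander.

How it is judged:
By the outcome, as a careful person would: the job done as asked, in the order asked, and still so for the second after the job is handed in, with the robot touching nothing.
It also fails if it takes over 61 s, if anything falls off the work surface, if the arm or the gripper's body presses on something with over 40 N, if the wrist force passes 120 N, or if a joint passes its speed limit or range.

### The arm

A 6-joint arm with a two-finger parallel gripper is mounted at the origin on the work surface. World frame = base frame: x ahead of the robot, y to its left, z up, the work surface at z = 0. Lengths are in m, angles in rad, forces in N, time in s.
With the tool pointing down it reaches from about 0.275 to 0.725 m from the base axis. Payload 15.9 kg.
Tool frame: the origin (TCP) lies at the very end of the fingers, on their centre line; the grasp point (between the pads) lies 19 mm behind it (robot.pinch_z is the z of the grasp point in the tool frame, in m); z points along the fingers, y is the line along which they close (so a half turn about z gives the same grasp; the last joint's range is limited). The gripper opens to 85 mm and grips with 20 to 120 N. Pads are 22 mm wide; open, the fingers measure 114 mm over their backs; the gripper's body (76 mm by 85 mm) begins 54 mm behind the grasp point. The pads swing forward as they close: fully open they stand 13 mm farther back than shut.
Start: joints at [-1.329, 0.213, -0.034, 1.323, 0, 1.571], TCP at [0.12, -0.485, 0.231] pointing down, gripper open.
Joint ranges: [-2.98, 2.98], [-0.74, 1.72], [-1.14, 1.35], [-2.1, 2.04], [-1.57, 1.44], [-3.14, 3.14]. Speed limits (rad/s): [1.89, 1.89, 2.39, 2.57, 3.14, 3.14].

### API

Orientations are given as [roll, pitch, yaw] about the fixed x, y, z axes, in that order (R = Rz(yaw) Ry(pitch) Rx(roll)).
In Python, from rig import telemetry, optics, robot gives the robot as it stands.
- The arm moves only by the tool send_rows, never from a script. Its argument "deltas" is a list of rows, each an object of numbers: "dx", "dy", "dz": the shift along the world's x, y, z in units of 15 cm (1.0 is 15 cm); "ax", "ay", "az": the turn, a rotation vector about the world's x, y, z in units of 90 degrees (1.0 is 90 degrees). In form: [{"dx": .., "dy": .., "dz": .., "ax": .., "ay": .., "az": ..}, ...]. A call has 1 to 10 rows; each row shifts and turns the commanded pose from where the row before left it; what a row does not reach is not made up. A row lasts 1/8 s, in which the tool goes at most 62.5 mm and 10.7 degrees, less where a joint would pass 70% of its speed; a pose out of reach is approached as far as the arm can. A call with a number of a shift or a turn outside -1 to 1 is refused whole. A call with a gripper value outside its range is refused whole. "jaw" is the closure, from 0 (fully open) to 1 (shut), set as the call begins (left out, the last holds). The fingers move at their own pace and stop on an object; "newtons" is the grip in N (left out, the last holds). Time passes only in rows, so rows that do not move let the fingers close. It gives the time, the measured TCP pose, the force, the opening and the grip force at its end, in the units of the state.
- telemetry.state(): the state, without advancing time (a new reading comes with each control period).
- optics.grab_frame(name): name is "side" or "top" or "wrist"; returns a dict with "image" (384x512x3 uint8, red, green, blue), "intrinsics" (3x3 intrinsics, pixels), "R" (3x3) and "t" (3): a world point X has camera coordinates R X + t. Camera axes: x right, y down, z forward; pixel columns grow to the right and rows downward; lengths in m; the calibration is good to about 2 mm. A picture is of the moment at which its call begins. There is no depth.
- robot.job_done(): hands the job in; it is judged then, once.
The state is a dict: "time": time; "q": joint angles; "qd": joint speeds; "tau": joint torques, N m; "tcp_pos": TCP position; "tcp_rot": TCP orientation; "contact_force": force on the tool from outside, world axes, zero at the start; "ft_torque": the same for the moment, N m; "width": opening from 0.0 (shut) to 1.0 (fully open); "grasp_force": force on a finger pad.
Only numpy, scipy, OpenCV 4.12 (cv2) and the standard library are available. Lean on these libraries where they do the work, as an engineer would, in place of code of your own. Each camera call takes 0.05 s, during which the arm holds its last target. There are 200 camera calls.

## Working session

There is one attempt and no reset: what is moved stays moved. The work goes in short steps, Python scripts to look and compute and a tool call to move; the robot and the scene stay as the last step left them, time stands still between calls to the robot, and variables do not carry over. Pictures are saved under pics/ and viewed, at most 10 in all, crops included, and the job is handed in when it is done.

Besides the shell and the picture viewer there is one more tool, called after ">>>" in YAML: its name, and indented under it one key for each argument. send_rows: Moves the arm, as the interface text tells. Shifts and turns lie within -1 to 1; 1 stands for 15 cm of shift or 90 degrees of turn. Its arguments: {"type":"object","properties":{"deltas":{"type":"array","items":{"type":"object","properties":{"dx":{"type":"number","minimum":-1,"maximum":1},"dy":{"type":"number","minimum":-1,"maximum":1},"dz":{"type":"number","minimum":-1,"maximum":1},"ax":{"type":"number","minimum":-1,"maximum":1},"ay":{"type":"number","minimum":-1,"maximum":1},"az":{"type":"number","minimum":-1,"maximum":1}}}},"jaw":{"type":"number"},"newtons":{"type":"number"}},"required":["deltas"]}

```bash
mkdir -p pics; ls; python3 - <<'E'
from rig import telemetry, optics, robot
import cv2, numpy as np
print(telemetry.state(), robot.pinch_z)
for n in ("side","top"):
    f=optics.grab_frame(n); np.savez(f"pics/{n}0.npz",**f)
    cv2.imwrite(f"pics/{n}0.png",cv2.resize(f["image"][:,:,::-1],(800,600),interpolation=cv2.INTER_CUBIC))
    print(n,f["intrinsics"],f["R"],f["t"])
E
```

```text
pics
{'time': 0.0, 'q': array([-1.32900166e+00,  2.13340969e-01, -3.50816311e-02,  1.32350511e+00,
        5.11386158e-06,  1.57078020e+00]), 'qd': array([4.28483554e-05, 9.91666898e-04, 7.56310041e-04, 1.04980209e-03,
       8.19365197e-04, 2.80013765e-03]), 'tau': array([ 4.98230147e-03, -6.86163712e+01,  4.87113369e+01,  1.80170842e-02,
        4.95478907e-04,  9.94006285e-06]), 'tcp_pos': array([ 0.11963938, -0.48511018,  0.23081481]), 'tcp_rot': array([-3.14046127e+00, -5.13210276e-06,  2.41810791e-01]), 'contact_force': array([0.48499415, 0.05413912, 0.12397647]), 'ft_torque': array([ 0.01066202, -0.00118685, -0.01922329]), 'grasp_force': 0.0, 'width': 1.0009657503763072} -0.0187
side [[499.95331694   0.         260.62818178]
 [  0.         499.95331694 186.50419184]
 [  0.           0.           1.        ]] [[-0.95883935 -0.28357812  0.0145102 ]
 [-0.2134423   0.68610815 -0.69548399]
 [ 0.18726848 -0.66995451 -0.71839506]] [0.5563265  0.19258279 1.55581415]
top [[415.18026187   0.         258.42823786]
 [  0.         415.18026187 188.05571785]
 [  0.           0.           1.        ]] [[ 0.01942949 -0.99976145  0.00997689]
 [-0.98345083 -0.02090843 -0.17996475]
 [ 0.18013042 -0.00631516 -0.98362246]] [0.03938381 0.59885802 1.51968333]
```

View pics/top0.png

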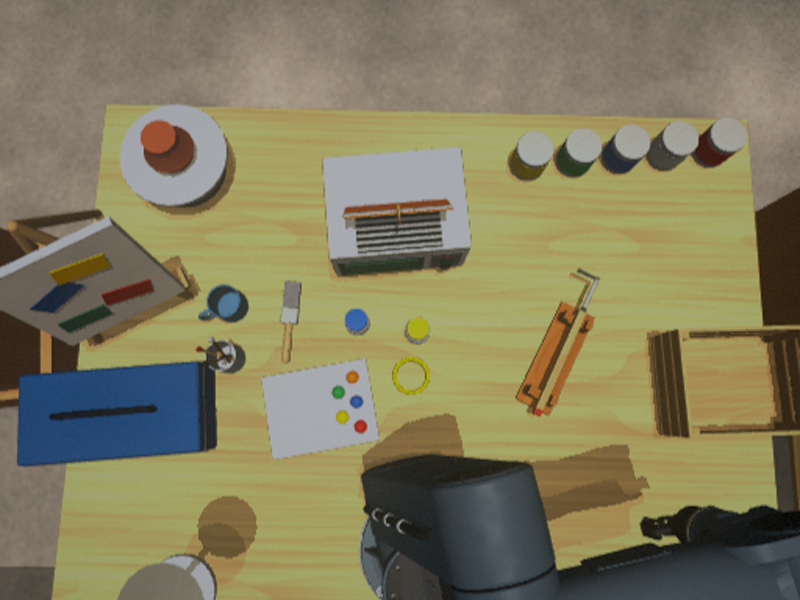

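View pics/side0.png

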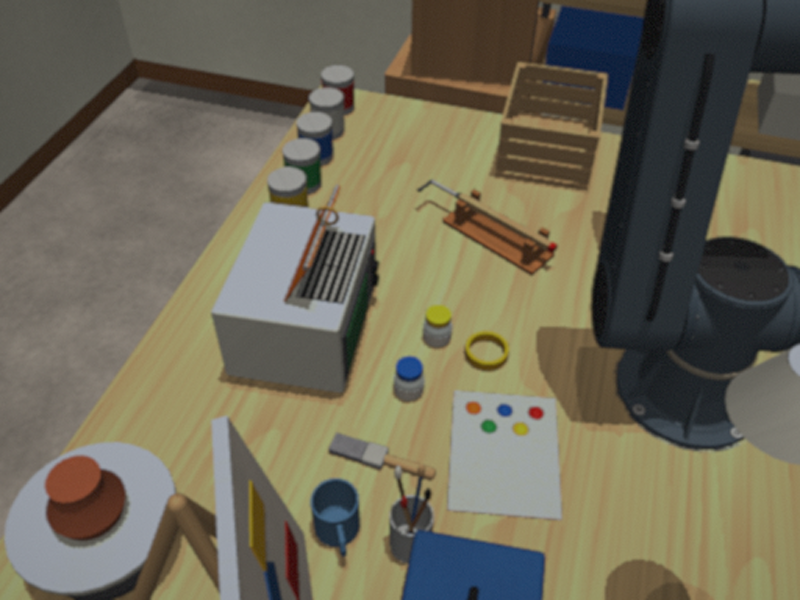

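The top view shows the cabinet roof at (323–470, 150–260) and the pole running from its butt (538,412) to the hook (597,280), with the pin pointing left (+y). The side view shows the ring at (327,216) and the hook at about (430,185). I'll zoom in on these.

```bash
cat > h.py <<'E'
import numpy as np, cv2
def load(n): return dict(np.load(f"pics/{n}.npz"))
def proj(f,X):
    c=np.atleast_2d(X)@f["R"].T+f["t"]; p=c@f["intrinsics"].T; return p[:,:2]/p[:,2:]
def ray(f,uv):
    d=f["R"].T@np.linalg.solve(f["intrinsics"],[uv[0],uv[1],1]); return -f["R"].T@f["t"],d
def onz(f,uv,z):
    o,d=ray(f,uv); return o+d*(z-o[2])/d[2]
def tri(f,a,g,b):
    A=[];B=[]
    for F,u in((f,a),(g,b)):
        o,d=ray(F,u); d=d/np.linalg.norm(d); P=np.eye(3)-np.outer(d,d); A.append(P);B.append(P@o)
    return np.linalg.lstsq(np.vstack(A),np.hstack(B),rcond=None)[0]
def panel(img,u0,v0,w=100,h=75,s=4):
    p=cv2.resize(img[v0:v0+h,u0:u0+w,::-1],None,fx=s,fy=s,interpolation=cv2.INTER_CUBIC)
    for k in range(0,w,20): cv2.putText(p,str(u0+k),(k*s,8),0,.3,(255,0,255),1); cv2.line(p,(k*s,10),(k*s,16),(255,0,255),1)
    for k in range(15,h,15): cv2.putText(p,str(v0+k),(0,k*s+3),0,.3,(255,0,255),1); cv2.line(p,(22,k*s),(28,k*s),(255,0,255),1)
    return p
E
python3 - <<'E'
from h import *
t,s=load("top0"),load("side0")
P=lambda *a:panel(*a)
cv2.imwrite("pics/z.png",np.vstack([np.hstack([P(t["image"],205,95),P(s["image"],140,115)]),np.hstack([P(t["image"],315,165,110,110)[:400:,:] [0:300,:400],P(s["image"],262,105)])]))
E
```

```text
(no output)
```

View pics/z.png

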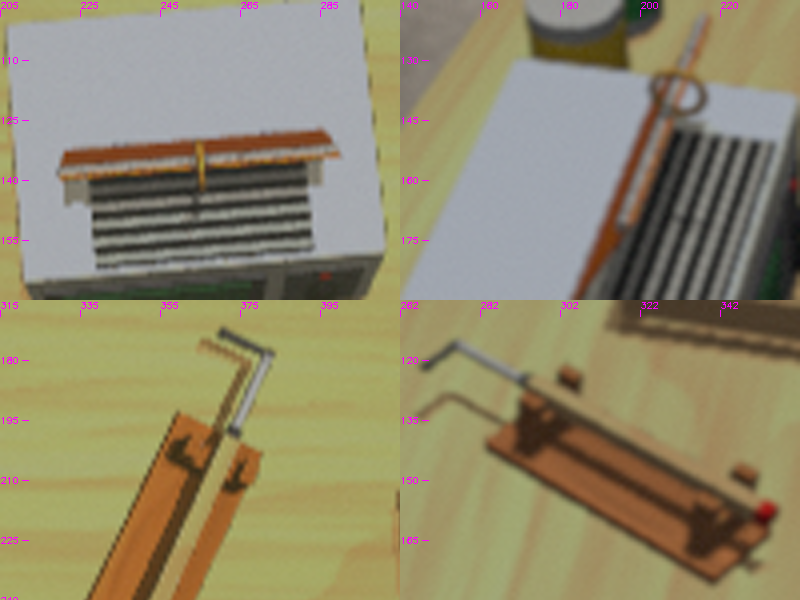

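```bash
python3 - <<'E'
from h import *
from scipy.optimize import least_squares
t,s=load("top0"),load("side0")
H,E=.24,.16
C=np.array([[H,E,.2],[H,-E,.2],[0,-E,.2],[0,E,.2]])
T=np.array([[207,101.3],[295.5,95.5],[301,157],[212,165.7]]); S=np.array([[139.5,199.7],[170,130],[238.7,138.2],[219.5,208.6]])
def m(p):
    c,q=np.cos(p[2]),np.sin(p[2]); R=np.array([[c,-q,0],[q,c,0],[0,0,1]]); a=p[3]
    e=np.array([.110-.133*np.cos(a)+.008*np.sin(a),0,.203+.133*np.sin(a)+.008*np.cos(a)])
    return lambda X:np.atleast_2d(X)@R.T+[p[0],p[1],0], e
def r(p):
    w,e=m(p)
    return np.r_[(proj(t,w(C))-T).ravel(),(proj(s,w(C))-S).ravel(),2*(proj(t,w(e))-[255.3,136.5]).ravel(),2*(proj(s,w(e))-[209.5,138.2]).ravel()]
o=least_squares(r,[.6,0,0,1.],loss="soft_l1"); w,e=m(o.x); print("cab",o.x,"eye",w(e)); print(o.fun.reshape(-1,2).round(1).tolist())
print("eye tri",tri(t,(255.3,136.5),s,(209.5,138.2)))
for n,a,b in(("elbow",(382.5,178),(276,116)),("pintip",(370.5,173),(268.5,121.5)),("hend",(373.5,198),(293,125)),("butt",(344.3,263.7),(353.5,158))):
    print(n,tri(t,a,s,b),onz(t,a,.059)[:2],onz(s,b,.059)[:2])
for n,u in(("jarY",(417,327)),("jarB",(357,319))): print(n,onz(t,np.array(u)*.64,.075))
E
```

```text
cab [0.65944416 0.06012401 0.11693814 1.09719246] eye [[0.7155172  0.06671114 0.32500951]]
[[-1.5, 0.7], [-0.8, -1.4], [1.5, 1.8], [-1.3, 1.6], [-4.2, -0.7], [-1.2, -1.9], [2.3, -1.2], [-1.2, 2.1], [-0.1, 0.2], [0.3, -2.8]]
eye tri [0.71695558 0.066506   0.31946157]
elbow [ 0.64575394 -0.42195979  0.05270194] [ 0.64599496 -0.41993959] [ 0.64222567 -0.41386949]
pintip [ 0.66292185 -0.37523512  0.05740273] [ 0.66450189 -0.37470585] [ 0.66043686 -0.37302433]
hend [ 0.56817147 -0.38405092  0.05620071] [ 0.5681368  -0.38322764] [ 0.56707063 -0.38058947]
butt [ 0.32130446 -0.2689313   0.05705965] [ 0.32199903 -0.26849563] [ 0.32053921 -0.26676658]
jarY [0.51483662 0.01881995 0.075     ]
jarB [0.53101387 0.16161209 0.075     ]
```

>>> send_rows:
  deltas:
    - {"dx":0.224,"dy":0.103,"dz":-0.05,"az":-0.0432}
    - {"dx":0.224,"dy":0.103,"dz":-0.05,"az":-0.0432}
    - {"dx":0.224,"dy":0.103,"dz":-0.05,"az":-0.0432}
    - {"dx":0.224,"dy":0.103,"dz":-0.05,"az":-0.0432}
    - {"dx":0.224,"dy":0.103,"dz":-0.05,"az":-0.0432}
    - {"dx":0.224,"dy":0.103,"dz":-0.05,"az":-0.0432}
    - {"dx":0.224,"dy":0.103,"dz":-0.05,"az":-0.0432}
    - {"dx":0.224,"dy":0.103,"dz":-0.05,"az":-0.0432}
    - {"dx":0.224,"dy":0.103,"dz":-0.05,"az":-0.0432}
    - {"dx":0.224,"dy":0.103,"dz":-0.05,"az":-0.0432}
  jaw: 0
  newtons: 100

```text
invalid input at $.deltas[0]: expected keys dx, dy, dz, ax, ay, az
```

```bash
python3 - <<'E'
from rig import telemetry, optics
from h import *
f=optics.grab_frame("wrist"); np.savez("pics/w1.npz",**f)
st=telemetry.state(); print(st["tcp_pos"],st["tcp_rot"],st["q"])
im=f["image"][:,:,::-1].copy()
d=np.array([np.cos(-.437),np.sin(-.437),0]); n=np.array([-d[1],d[0],0]); g=np.array([.456,-.331,.059])
for x in (-.15,-.105,0,.095,.12,.21):
    cv2.drawMarker(im,tuple(int(v) for v in proj(f,g+d*x)[0]),(255,0,255),0,10,1)
cv2.imwrite("pics/w1.png",im)
E
```

```text
[ 0.11966977 -0.48518604  0.23093151] [-3.14068812e+00 -3.55962389e-05  2.41793829e-01] [-1.32899822e+00  2.13275069e-01 -3.48705972e-02  1.32355520e+00
  3.56000923e-05  1.57080057e+00]
```

View pics/w1.png

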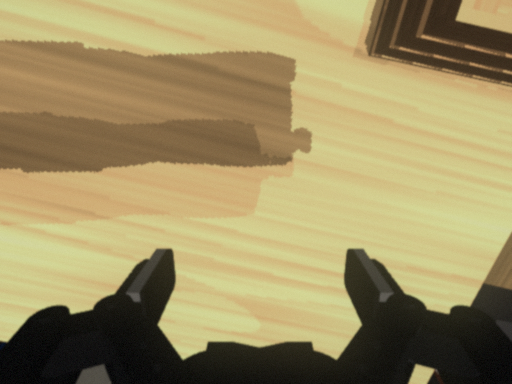

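The call was refused because every row needs all six keys, so the arm hasn't moved. This picture shows only bare bench and the fingers. I'll resend it.

>>> send_rows:
  deltas:
    - {"dx":0.224,"dy":0.103,"dz":-0.05,"ax":0,"ay":0,"az":-0.0432}
    - {"dx":0.224,"dy":0.103,"dz":-0.05,"ax":0,"ay":0,"az":-0.0432}
    - {"dx":0.224,"dy":0.103,"dz":-0.05,"ax":0,"ay":0,"az":-0.0432}
    - {"dx":0.224,"dy":0.103,"dz":-0.05,"ax":0,"ay":0,"az":-0.0432}
    - {"dx":0.224,"dy":0.103,"dz":-0.05,"ax":0,"ay":0,"az":-0.0432}
    - {"dx":0.224,"dy":0.103,"dz":-0.05,"ax":0,"ay":0,"az":-0.0432}
    - {"dx":0.224,"dy":0.103,"dz":-0.05,"ax":0,"ay":0,"az":-0.0432}
    - {"dx":0.224,"dy":0.103,"dz":-0.05,"ax":0,"ay":0,"az":-0.0432}
    - {"dx":0.224,"dy":0.103,"dz":-0.05,"ax":0,"ay":0,"az":-0.0432}
    - {"dx":0.224,"dy":0.103,"dz":-0.05,"ax":0,"ay":0,"az":-0.0432}
  jaw: 0
  newtons: 100

```text
time: 1.4
tcp_pos: [0.4567, -0.3302, 0.1559]
tcp_rot: [-3.142, 0.0, -0.439]
contact_force: [0.4, 0.0, -0.0]
width: 0.998
grasp_force: 0.0
```

```bash
python3 - <<'E'
from rig import telemetry, optics
from h import *
f=optics.grab_frame("wrist"); np.savez("pics/w2.npz",**f)
im=f["image"][:,:,::-1].copy()
d=np.array([np.cos(-.437),np.sin(-.437),0]); g=np.array([.456,-.331,.059])
for x in (-.15,-.105,0,.095,.12,.21):
    p=proj(f,g+d*x)[0]; print(x,p); cv2.drawMarker(im,tuple(int(v) for v in p),(255,0,255),0,10,1)
cv2.imwrite("pics/w2.png",im)
E
```

```text
-0.15 [260.00222558 338.59364527]
-0.105 [259.93957398 301.0895216 ]
0 [259.76671148 197.61162077]
0.095 [259.56728802  78.23396161]
0.12 [259.50583767  41.44892118]
0.21 [ 259.24304923 -115.85990342]
```

View pics/w2.png

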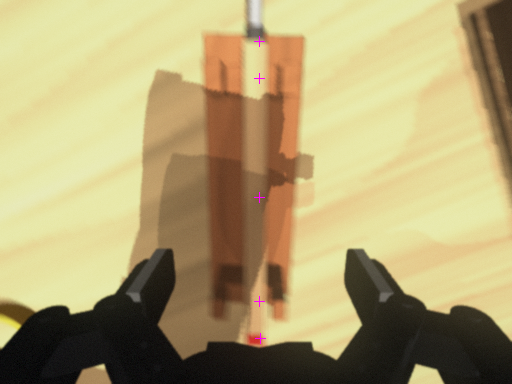

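The marks fall about 3 px right of the pole axis and 4 px short of the handle end at row 37, so I'll shift about 3 mm each way. Then I'll descend and grip.

>>> send_rows:
  deltas:
    - {"dx":0.02,"dy":0.005,"dz":-0.19,"ax":0,"ay":0,"az":0}
    - {"dx":0,"dy":0,"dz":-0.19,"ax":0,"ay":0,"az":0}
    - {"dx":0,"dy":0,"dz":-0.19,"ax":0,"ay":0,"az":0}
    - {"dx":0,"dy":0,"dz":-0.1,"ax":0,"ay":0,"az":0}
    - {"dx":0,"dy":0,"dz":-0.1,"ax":0,"ay":0,"az":0}
    - {"dx":0,"dy":0,"dz":0,"ax":0,"ay":0,"az":0}
  jaw: 0

```text
time: 2.2
tcp_pos: [0.4584, -0.33, 0.0402]
tcp_rot: [-3.141, 0.001, -0.437]
contact_force: [-0.8, 0.1, 1.8]
width: 1.001
grasp_force: 0.0
```

>>> send_rows:
  deltas:
    - {"dx":0,"dy":0,"dz":0,"ax":0,"ay":0,"az":0}
    - {"dx":0,"dy":0,"dz":0,"ax":0,"ay":0,"az":0}
    - {"dx":0,"dy":0,"dz":0,"ax":0,"ay":0,"az":0}
    - {"dx":0,"dy":0,"dz":0,"ax":0,"ay":0,"az":0}
    - {"dx":0,"dy":0,"dz":0,"ax":0,"ay":0,"az":0}
    - {"dx":0,"dy":0,"dz":0,"ax":0,"ay":0,"az":0}
  jaw: 1
  newtons: 100

```text
time: 2.95
tcp_pos: [0.4589, -0.3303, 0.0413]
tcp_rot: [3.141, -0.001, -0.437]
contact_force: [-1.6, 0.4, 7.3]
width: 0.191
grasp_force: 98.4
```

>>> send_rows:
  deltas:
    - {"dx":0,"dy":0,"dz":0.1,"ax":0,"ay":0,"az":0}
    - {"dx":0,"dy":0,"dz":0.2,"ax":0,"ay":0,"az":0}
    - {"dx":0,"dy":0,"dz":0.25,"ax":0,"ay":0,"az":0}
    - {"dx":0,"dy":0,"dz":0.25,"ax":0,"ay":0,"az":0}
    - {"dx":0,"dy":0,"dz":0.2,"ax":0,"ay":0,"az":0}
    - {"dx":-0.011,"dy":0.248,"dz":0.094,"ax":0,"ay":0,"az":0.044}
    - {"dx":-0.011,"dy":0.248,"dz":0.094,"ax":0,"ay":0,"az":0.044}
    - {"dx":-0.011,"dy":0.248,"dz":0.094,"ax":0,"ay":0,"az":0.044}
    - {"dx":-0.011,"dy":0.248,"dz":0.094,"ax":0,"ay":0,"az":0.044}
    - {"dx":-0.011,"dy":0.248,"dz":0.094,"ax":0,"ay":0,"az":0.044}

```text
time: 4.2
tcp_pos: [0.4501, -0.143, 0.2627]
tcp_rot: [3.141, -0.001, -0.089]
contact_force: [0.4, -0.1, -1.5]
width: 0.19
grasp_force: 97.7
```

>>> send_rows:
  deltas:
    - {"dx":-0.011,"dy":0.248,"dz":0.094,"ax":0,"ay":0,"az":0.044}
    - {"dx":-0.011,"dy":0.248,"dz":0.094,"ax":0,"ay":0,"az":0.044}
    - {"dx":-0.011,"dy":0.248,"dz":0.094,"ax":0,"ay":0,"az":0.044}
    - {"dx":0,"dy":0,"dz":0,"ax":0,"ay":0,"az":0}
    - {"dx":0,"dy":0,"dz":0,"ax":0,"ay":0,"az":0}

```text
time: 4.82
tcp_pos: [0.4454, -0.0328, 0.3039]
tcp_rot: [3.141, -0.0, 0.116]
contact_force: [-0.4, -0.0, -1.5]
width: 0.191
grasp_force: 97.9
```

```bash
python3 - <<'E'
from rig import telemetry, optics
from h import *
st=telemetry.state(); print(st["tcp_pos"],st["tcp_rot"],st["q"],st["width"])
F={n:optics.grab_frame(n) for n in("top","side","wrist")}
for n in F: np.savez(f"pics/{n}3.npz",**F[n])
w=cv2.resize(F["wrist"]["image"],(400,300))[:,:,::-1]
cv2.imwrite("pics/z3.png",np.vstack([np.hstack([panel(F["top"]["image"],205,105),panel(F["side"]["image"],170,100)]),np.hstack([w,panel(F["side"]["image"],130,60,200,150,2)])]))
E
```

```text
[ 0.44540003 -0.03280468  0.30394037] [ 3.14125776e+00 -3.12651263e-04  1.15934825e-01] [-7.33285578e-02  1.01370739e-01  1.52121943e-02  1.48426771e+00
 -2.70088496e-04  2.95232927e+00] 0.1908788083071135
```

View pics/z3.png

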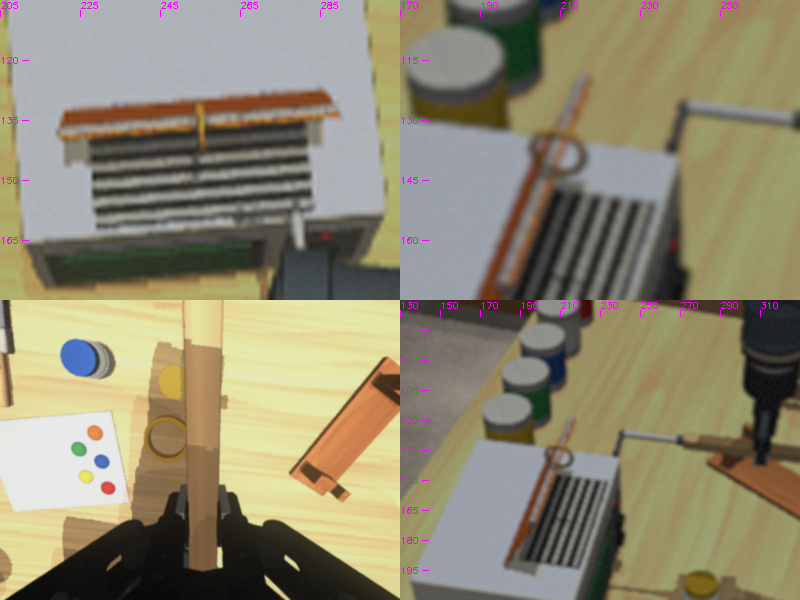

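```bash
python3 - <<'E'
from h import *
t,s=load("top3"),load("side3")
y=.116; d=np.array([np.cos(y),np.sin(y),0]); n=np.array([-d[1],d[0],0]); g=np.array([.4454,-.0328,.3226])
for nm,X in(("elbow",g+.21*d),("pin",g+.21*d+.026*n),("ball",g+.21*d+.046*n),("eye",np.array([.7165,.0666,.322]))): print(nm,X,proj(t,X)[0],proj(s,X)[0])
print(tri(t,(255.2,136.5),s,(209.5,138.7)))
# tight crop for pin in both
cv2.imwrite("pics/z4.png",np.hstack([panel(t["image"],245,125,50,50,8),panel(s["image"],195,110,50,50,8)]))
E
```

```text
elbow [ 0.6539887  -0.00849459  0.3226    ] [278.49238718 155.9203186 ] [238.71425462 125.50084002]
pin [0.65097946 0.01733067 0.3226    ] [270.36085245 156.66442175] [236.89438501 131.14093724]
ball [0.64866466 0.03719626 0.3226    ] [264.09990936 157.23735019] [235.46333839 135.57600339]
eye [0.7165 0.0666 0.322 ] [255.28959605 136.57109625] [209.39859189 137.50071441]
[0.71718912 0.06680136 0.31789361]
```

View pics/z4.png

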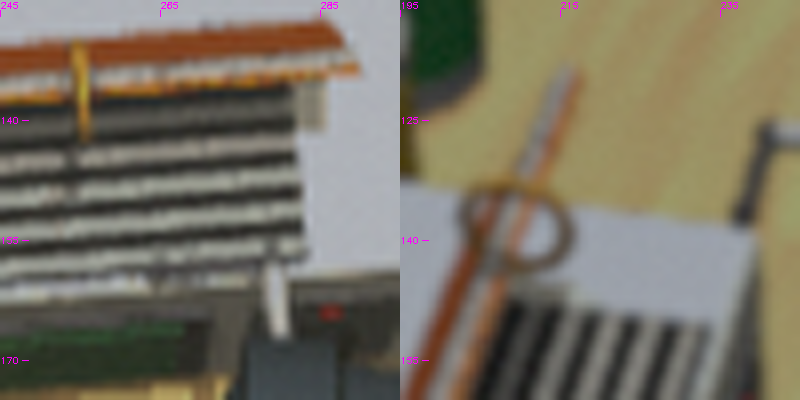

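```bash
python3 - <<'E'
from h import *
t,s=load("top3"),load("side3")
y=.116; d=np.array([np.cos(y),np.sin(y),0]); n=np.array([-d[1],d[0],0]); g=np.array([.4454,-.0328,.3226])
e=tri(t,(255.1,136.5),s,(209.6,138.4))
for nm,X,tt,ss in(("elbow",g+.21*d,(278.9,156.4),(240.7,126.2)),("ball",g+.21*d+.046*n,(264.4,157.8),(237.7,137.3)),("pin",g+.21*d+.026*n,(270.7,157.2),(239,132.3))):
    print(nm,tri(t,tt,s,ss)-X)
p=tri(t,(270.7,157.2),s,(239,132.3)); v=e-p
print("eye",e,"need d,n,z",v@d,v@n,v[2])
E
```

```text
elbow [-0.00325253 -0.00165902 -0.00220697]
ball [-0.00327908 -0.0013984  -0.00555587]
pin [-0.00331391 -0.0014913  -0.00366891]
eye [0.71669325 0.06711406 0.31939386] need d,n,z 0.07449833263979219 0.042940827018291106 0.000462777699434036
```

The side view puts the pin elbow at (240.7,126), its ball at (237.7,137.3) and the ring centre at (209.6,138.4). I'll go forward first, with the pin still beside the ring, then check.

>>> send_rows:
  deltas:
    - {"dx":0.123,"dy":0.0144,"dz":0.013,"ax":0,"ay":0,"az":0}
    - {"dx":0.123,"dy":0.0144,"dz":0,"ax":0,"ay":0,"az":0}
    - {"dx":0.123,"dy":0.0144,"dz":0,"ax":0,"ay":0,"az":0}
    - {"dx":0.123,"dy":0.0144,"dz":0,"ax":0,"ay":0,"az":0}
    - {"dx":0,"dy":0,"dz":0,"ax":0,"ay":0,"az":0}
    - {"dx":0,"dy":0,"dz":0,"ax":0,"ay":0,"az":0}

```text
time: 5.72
tcp_pos: [0.5188, -0.0244, 0.3054]
tcp_rot: [-3.142, 0.001, 0.115]
contact_force: [-1.0, 0.1, -0.6]
width: 0.187
grasp_force: 97.9
```

```bash
python3 - <<'E'
from rig import telemetry, optics
from h import *
st=telemetry.state(); print(st["tcp_pos"],st["tcp_rot"],st["q"][5])
F={n:optics.grab_frame(n) for n in("top","side")}
for n in F: np.savez(f"pics/{n}5.npz",**F[n])
cv2.imwrite("pics/z5.png",np.hstack([panel(F["top"]["image"],240,115,50,50,8),panel(F["side"]["image"],190,110,50,50,8)]))
E
```

```text
[ 0.51883342 -0.02440735  0.30538963] [-3.14153700e+00  6.08070315e-04  1.15382309e-01] 2.9792286426279935
```

View pics/z5.png

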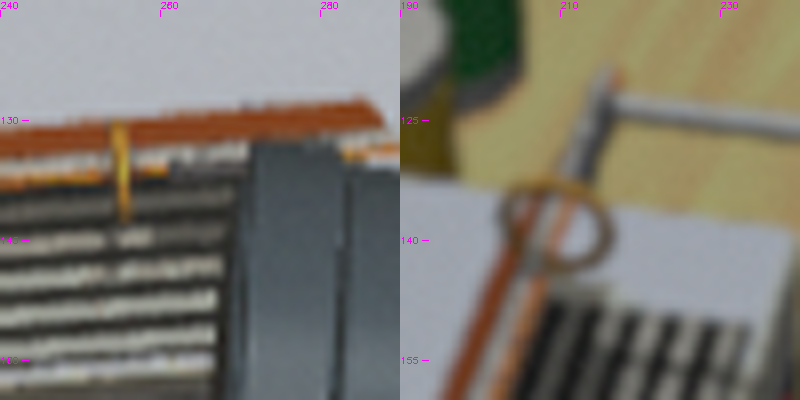

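The side view has the elbow at (215.5,123) and the ring centre at (209.4,138.2). Sliding along the pin's line ends within about 1.5 px of the centre, and the top view agrees. I'll slide it in.

>>> send_rows:
  deltas:
    - {"dx":-0.004,"dy":0.0573,"dz":0,"ax":0,"ay":0,"az":0}
    - {"dx":-0.004,"dy":0.0573,"dz":0,"ax":0,"ay":0,"az":0}
    - {"dx":-0.004,"dy":0.0573,"dz":0,"ax":0,"ay":0,"az":0}
    - {"dx":-0.004,"dy":0.0573,"dz":0,"ax":0,"ay":0,"az":0}
    - {"dx":-0.004,"dy":0.0573,"dz":0,"ax":0,"ay":0,"az":0}
    - {"dx":0,"dy":0,"dz":0,"ax":0,"ay":0,"az":0}

```text
time: 6.58
tcp_pos: [0.5163, 0.0197, 0.3056]
tcp_rot: [-3.142, -0.0, 0.117]
contact_force: [-0.3, -0.2, -2.5]
width: 0.194
grasp_force: 97.9
```

```bash
python3 - <<'E'
from rig import telemetry, optics
from h import *
from scipy.optimize import least_squares
st=telemetry.state(); print(st["tcp_pos"],st["tcp_rot"],st["q"][5],st["contact_force"])
F={n:optics.grab_frame(n) for n in("top","side")}
for n in F: np.savez(f"pics/{n}6.npz",**F[n])
cv2.imwrite("pics/z6.png",np.hstack([panel(F["top"]["image"],235,115,50,50,8),panel(F["side"]["image"],190,110,50,50,8)]))
E
```

```text
[0.51628266 0.01968669 0.30555798] [-3.14155746e+00 -4.44992280e-06  1.17068246e-01] 3.0626159165953277 [-0.25379677 -0.22015303 -2.49452926]
```

View pics/z6.png

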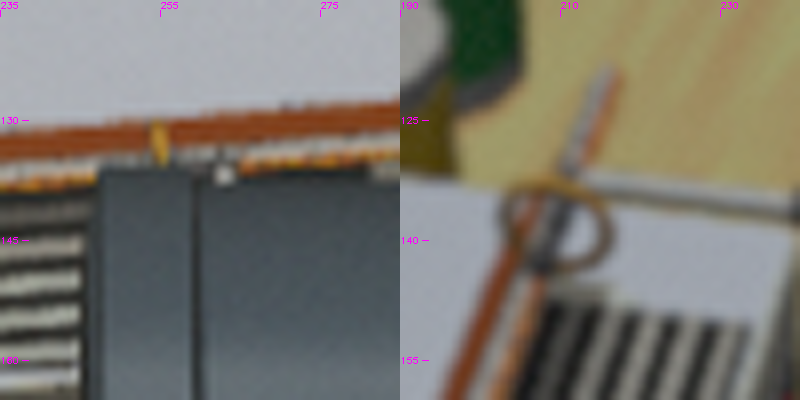

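The pin passes through the ring near (209.8,137.8) in the side view. I'll pull along the closing arc.

>>> send_rows:
  deltas:
    - {"dx":-0.0346,"dy":-0.004,"dz":-0.0197,"ax":0,"ay":0,"az":0}
    - {"dx":-0.0336,"dy":-0.0039,"dz":-0.0213,"ax":0,"ay":0,"az":0}
    - {"dx":-0.0327,"dy":-0.0038,"dz":-0.0228,"ax":0,"ay":0,"az":0}
    - {"dx":-0.0316,"dy":-0.0037,"dz":-0.0242,"ax":0,"ay":0,"az":0}
    - {"dx":-0.0305,"dy":-0.0036,"dz":-0.0256,"ax":0,"ay":0,"az":0}
    - {"dx":-0.0293,"dy":-0.0034,"dz":-0.027,"ax":0,"ay":0,"az":0}
    - {"dx":-0.0281,"dy":-0.0033,"dz":-0.0283,"ax":0,"ay":0,"az":0}
    - {"dx":-0.0268,"dy":-0.0031,"dz":-0.0295,"ax":0,"ay":0,"az":0}
    - {"dx":-0.0254,"dy":-0.003,"dz":-0.0307,"ax":0,"ay":0,"az":0}
    - {"dx":-0.024,"dy":-0.0028,"dz":-0.0318,"ax":0,"ay":0,"az":0}

```text
time: 7.92
tcp_pos: [0.4716, 0.0138, 0.2661]
tcp_rot: [-3.142, -0.0, 0.116]
contact_force: [0.1, 0.2, -0.7]
width: 0.193
grasp_force: 98.0
```

```bash
python3 - <<'E'
from rig import telemetry, optics
from h import *
st=telemetry.state(); print(st["tcp_pos"],st["tcp_rot"],st["q"][5],st["contact_force"])
F={n:optics.grab_frame(n) for n in("top","side")}
for n in F: np.savez(f"pics/{n}7.npz",**F[n])
cv2.imwrite("pics/z7.png",np.hstack([panel(F["top"]["image"],235,125,50,50,8),panel(F["side"]["image"],195,120,50,50,8)]))
E
```

```text
[0.47157924 0.01382389 0.26610466] [-3.14154941e+00 -2.24039083e-06  1.16186181e-01] 3.054683159600527 [ 0.08183575  0.20049131 -0.71493133]
```

View pics/z7.png

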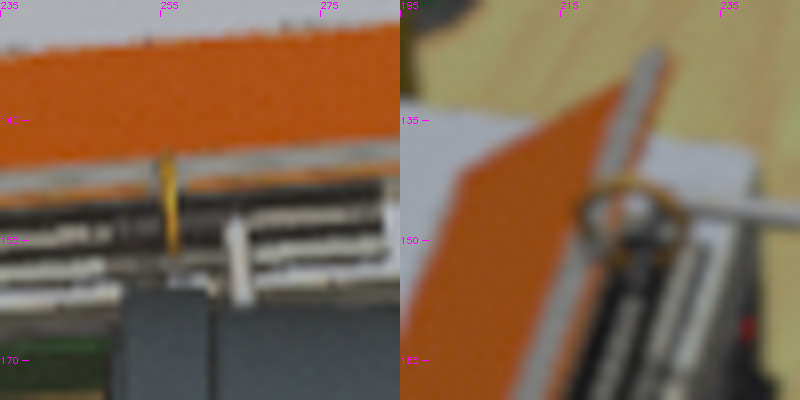

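The flap is following and the pin is still in the ring, which is around (223,148) in the side view. I'll continue more slowly.

>>> send_rows:
  deltas:
    - {"dx":-0.02,"dy":-0.0023,"dz":-0.0291,"ax":0,"ay":0,"az":0}
    - {"dx":-0.019,"dy":-0.0022,"dz":-0.03,"ax":0,"ay":0,"az":0}
    - {"dx":-0.0178,"dy":-0.0021,"dz":-0.0307,"ax":0,"ay":0,"az":0}
    - {"dx":-0.0165,"dy":-0.0019,"dz":-0.0313,"ax":0,"ay":0,"az":0}
    - {"dx":-0.0153,"dy":-0.0018,"dz":-0.032,"ax":0,"ay":0,"az":0}
    - {"dx":-0.014,"dy":-0.0016,"dz":-0.0326,"ax":0,"ay":0,"az":0}
    - {"dx":-0.0127,"dy":-0.0015,"dz":-0.0331,"ax":0,"ay":0,"az":0}
    - {"dx":-0.0114,"dy":-0.0013,"dz":-0.0336,"ax":0,"ay":0,"az":0}
    - {"dx":-0.01,"dy":-0.0012,"dz":-0.034,"ax":0,"ay":0,"az":0}
    - {"dx":-0.0087,"dy":-0.001,"dz":-0.0344,"ax":0,"ay":0,"az":0}

```text
time: 9.28
tcp_pos: [0.4499, 0.0113, 0.218]
tcp_rot: [-3.142, 0.0, 0.116]
contact_force: [0.5, 0.5, -1.2]
width: 0.188
grasp_force: 98.0
```

>>> send_rows:
  deltas:
    - {"dx":-0.003,"dy":-0.0004,"dz":-0.017,"ax":0,"ay":0,"az":0}
    - {"dx":-0.003,"dy":-0.0004,"dz":-0.017,"ax":0,"ay":0,"az":0}
    - {"dx":-0.003,"dy":-0.0004,"dz":-0.017,"ax":0,"ay":0,"az":0}
    - {"dx":-0.003,"dy":-0.0003,"dz":-0.017,"ax":0,"ay":0,"az":0}
    - {"dx":-0.002,"dy":-0.0003,"dz":-0.017,"ax":0,"ay":0,"az":0}
    - {"dx":-0.002,"dy":-0.0002,"dz":-0.017,"ax":0,"ay":0,"az":0}
    - {"dx":-0.002,"dy":-0.0002,"dz":-0.017,"ax":0,"ay":0,"az":0}
    - {"dx":-0.001,"dy":-0.0001,"dz":-0.017,"ax":0,"ay":0,"az":0}
    - {"dx":-0.001,"dy":-0.0001,"dz":-0.017,"ax":0,"ay":0,"az":0}
    - {"dx":0,"dy":0,"dz":-0.017,"ax":0,"ay":0,"az":0}

```text
time: 10.52
tcp_pos: [0.447, 0.0109, 0.1926]
tcp_rot: [3.142, 0.0, 0.116]
contact_force: [0.0, -0.8, -0.6]
width: 0.193
grasp_force: 98.0
```

>>> send_rows:
  deltas:
    - {"dx":0,"dy":0,"dz":-0.01,"ax":0,"ay":0,"az":0}
    - {"dx":0,"dy":0,"dz":-0.01,"ax":0,"ay":0,"az":0}
    - {"dx":0,"dy":0,"dz":-0.01,"ax":0,"ay":0,"az":0}
    - {"dx":0,"dy":0,"dz":-0.01,"ax":0,"ay":0,"az":0}

```text
time: 11.02
tcp_pos: [0.447, 0.0109, 0.1867]
tcp_rot: [-3.142, 0.0, 0.116]
contact_force: [-1.1, -1.0, -1.4]
width: 0.19
grasp_force: 98.0
```

>>> send_rows:
  deltas:
    - {"dx":0,"dy":0,"dz":-0.01,"ax":0,"ay":0,"az":0}
    - {"dx":0,"dy":0,"dz":-0.01,"ax":0,"ay":0,"az":0}
    - {"dx":0,"dy":0,"dz":-0.01,"ax":0,"ay":0,"az":0}
    - {"dx":0,"dy":0,"dz":0,"ax":0,"ay":0,"az":0}

```text
time: 11.52
tcp_pos: [0.447, 0.0109, 0.1823]
tcp_rot: [-3.142, -0.0, 0.116]
contact_force: [-1.5, -0.6, -0.8]
width: 0.192
grasp_force: 98.0
```

```bash
cat > fl.py <<'E'
from rig import telemetry, optics
from h import *
import sys
k=sys.argv[1]
for n in("top","side"):
    f=optics.grab_frame(n); np.savez(f"pics/{n}{k}.npz",**f)
    h=cv2.cvtColor(f["image"],cv2.COLOR_RGB2HSV); m=cv2.inRange(h,(5,170,90),(16,255,255))
    m[:80]=0; m[180 if n=="top" else 215:]=0
    if n=="top": m[:,:205]=0;m[:,305:]=0
    else: m[:,:130]=0;m[:,245:]=0
    m=cv2.morphologyEx(m,cv2.MORPH_OPEN,np.ones((2,2)))
    r,c=np.nonzero(m); q=cv2.minAreaRect(np.c_[c,r].astype(np.float32)); print(n,len(r),np.round(cv2.boxPoints(q),1).tolist())
st=telemetry.state(); print(st["contact_force"],st["ft_torque"],st["tcp_pos"])
def pr(th,p=(.6594,.0601,.117)):
    c,s=np.cos(p[2]),np.sin(p[2]);R=np.array([[c,-s,0],[s,c,0],[0,0,1]])
    return np.array([[.110-l*np.cos(th),y,.206+l*np.sin(th)] for l,y in((.114,.115),(.114,-.115),(.0,-.115),(.0,.115))])@R.T+[p[0],p[1],0]
for th in(0,.1): 
    for n in("top","side"): print(th,n,proj(load(n+k),pr(th)).round(1).tolist())
E
python3 fl.py 8
```

```text
top 0 [[0.0, 0.0], [0.0, 0.0], [0.0, 0.0], [0.0, 0.0]]
side 1574 [[185.10000610351562, 192.6999969482422], [203.6999969482422, 136.89999389648438], [232.8000030517578, 146.60000610351562], [214.1999969482422, 202.39999389648438]]
[-1.15227683 -0.10609288 -0.97725634] [-0.0295405   0.01650467  0.01614979] [0.44706257 0.01093318 0.18236805]
0 top [[223.7, 166.8], [289.9, 160.7], [286.3, 129.3], [221.0, 135.2]]
0 side [[223.2, 197.7], [239.4, 144.8], [204.1, 140.4], [184.1, 192.3]]
0.1 top [[223.4, 165.9], [290.2, 159.7], [286.3, 129.3], [221.0, 135.2]]
0.1 side [[222.9, 194.9], [239.2, 142.0], [204.1, 140.4], [184.1, 192.3]]
```

>>> send_rows:
  deltas:
    - {"dx":0,"dy":0,"dz":-0.01,"ax":0,"ay":0,"az":0}
    - {"dx":0,"dy":0,"dz":-0.01,"ax":0,"ay":0,"az":0}
    - {"dx":0,"dy":0,"dz":-0.01,"ax":0,"ay":0,"az":0}

```text
time: 12.0
tcp_pos: [0.4471, 0.011, 0.1779]
tcp_rot: [-3.142, -0.0, 0.116]
contact_force: [-3.1, -1.0, 2.3]
width: 0.191
grasp_force: 98.6
```

```bash
python3 fl.py 9 | head -3; python3 - <<'E'
from h import *
for k in("8","9"):
    f=load("side"+k); h=cv2.cvtColor(f["image"],cv2.COLOR_RGB2HSV); m=cv2.inRange(h,(5,150,60),(18,255,255)); m[:80]=0;m[215:]=0;m[:,:130]=0;m[:,250:]=0
    m=cv2.morphologyEx(m,cv2.MORPH_OPEN,np.ones((2,2)))
    c=max(cv2.findContours(m,0,2)[0],key=cv2.contourArea); print(cv2.approxPolyDP(cv2.convexHull(c),2.5,True)[:,0].tolist())
E
```

```text
top 0 [[0.0, 0.0], [0.0, 0.0], [0.0, 0.0], [0.0, 0.0]]
side 1574 [[185.10000610351562, 192.6999969482422], [203.6999969482422, 136.89999389648438], [232.8000030517578, 146.60000610351562], [214.1999969482422, 202.39999389648438]]
[-3.19336632 -0.50486044  3.97262249] [ 0.14819309 -0.44989111  0.03164256] [0.44713783 0.01093992 0.17784608]
[[232, 146], [216, 197], [185, 193], [205, 143]]
[[232, 146], [216, 197], [185, 193], [205, 143]]
```

With about 4 N at the pin, the flap outline stayed the same, so it's against its shut stop. The sideways force says the pin sits behind the ring's bottom, so I'll move it back to centre and slide it out.

>>> send_rows:
  deltas:
    - {"dx":-0.013,"dy":-0.0015,"dz":0.03,"ax":0,"ay":0,"az":0}
    - {"dx":-0.013,"dy":-0.0015,"dz":0.03,"ax":0,"ay":0,"az":0}
    - {"dx":-0.013,"dy":-0.0015,"dz":0.025,"ax":0,"ay":0,"az":0}
    - {"dx":0,"dy":0,"dz":0,"ax":0,"ay":0,"az":0}
    - {"dx":0,"dy":0,"dz":0,"ax":0,"ay":0,"az":0}

```text
time: 12.72
tcp_pos: [0.4411, 0.0103, 0.1905]
tcp_rot: [3.142, 0.0, 0.116]
contact_force: [0.1, 1.0, -2.1]
width: 0.195
grasp_force: 97.8
```

```bash
python3 fl.py A | head -3; python3 - <<'E'
from h import *
f=load("sideA"); h=cv2.cvtColor(f["image"],cv2.COLOR_RGB2HSV); m=cv2.inRange(h,(5,150,60),(18,255,255)); m[:80]=0;m[215:]=0;m[:,:130]=0;m[:,250:]=0
m=cv2.morphologyEx(m,cv2.MORPH_OPEN,np.ones((2,2)))
c=max(cv2.findContours(m,0,2)[0],key=cv2.contourArea); print(cv2.approxPolyDP(cv2.convexHull(c),2.5,True)[:,0].tolist())
y=.116; d=np.array([np.cos(y),np.sin(y),0]); n=np.array([-d[1],d[0],0])
print(np.load("pics/side9.npz")["image"].shape)
E
```

```text
top 0 [[0.0, 0.0], [0.0, 0.0], [0.0, 0.0], [0.0, 0.0]]
side 1573 [[185.10000610351562, 192.6999969482422], [203.6999969482422, 136.89999389648438], [232.8000030517578, 146.60000610351562], [214.1999969482422, 202.39999389648438]]
[-1.24742218 -0.00498141 -2.10747583] [-0.05081546 -0.03247032 -0.00019025] [0.44110278 0.01025317 0.19040545]
[[232, 146], [216, 197], [185, 193], [205, 143]]
(384, 512, 3)
```

The flap hasn't moved and there's no contact. I'll slide out slowly.

>>> send_rows:
  deltas:
    - {"dx":0.0058,"dy":-0.05,"dz":0,"ax":0,"ay":0,"az":0}
    - {"dx":0.0058,"dy":-0.05,"dz":0,"ax":0,"ay":0,"az":0}
    - {"dx":0.0058,"dy":-0.05,"dz":0,"ax":0,"ay":0,"az":0}
    - {"dx":0.0058,"dy":-0.05,"dz":0,"ax":0,"ay":0,"az":0}

```text
time: 13.32
tcp_pos: [0.4447, -0.0204, 0.1906]
tcp_rot: [3.142, -0.0, 0.116]
contact_force: [-0.3, 1.1, -1.4]
width: 0.191
grasp_force: 97.8
```

>>> send_rows:
  deltas:
    - {"dx":0.0058,"dy":-0.05,"dz":0,"ax":0,"ay":0,"az":0}
    - {"dx":0.0058,"dy":-0.05,"dz":0,"ax":0,"ay":0,"az":0}
    - {"dx":0.0058,"dy":-0.05,"dz":0,"ax":0,"ay":0,"az":0}
    - {"dx":0.0058,"dy":-0.05,"dz":0,"ax":0,"ay":0,"az":0}
    - {"dx":0,"dy":-0.05,"dz":0,"ax":0,"ay":0,"az":0}
    - {"dx":0,"dy":0,"dz":0,"ax":0,"ay":0,"az":0}

```text
time: 14.08
tcp_pos: [0.4481, -0.0577, 0.1905]
tcp_rot: [3.142, 0.0, 0.115]
contact_force: [1.0, 0.7, -2.4]
width: 0.192
grasp_force: 97.8
```

```bash
python3 fl.py B | head -3; python3 - <<'E'
from h import *
f=load("sideB"); h=cv2.cvtColor(f["image"],cv2.COLOR_RGB2HSV); m=cv2.inRange(h,(5,150,60),(18,255,255)); m[:80]=0;m[215:]=0;m[:,:130]=0;m[:,250:]=0
m=cv2.morphologyEx(m,cv2.MORPH_OPEN,np.ones((2,2)))
c=max(cv2.findContours(m,0,2)[0],key=cv2.contourArea); print(cv2.approxPolyDP(cv2.convexHull(c),2.5,True)[:,0].tolist())
E
```

```text
top 0 [[0.0, 0.0], [0.0, 0.0], [0.0, 0.0], [0.0, 0.0]]
side 1575 [[185.10000610351562, 192.6999969482422], [203.6999969482422, 136.89999389648438], [232.8000030517578, 146.60000610351562], [214.1999969482422, 202.39999389648438]]
[-0.39334132  0.83105901 -2.08316233] [-0.01399545  0.01326998 -0.00763502] [ 0.44808192 -0.05724243  0.19054423]
[[232, 146], [216, 197], [185, 193], [205, 143]]
```

>>> send_rows:
  deltas:
    - {"dx":-0.133,"dy":0,"dz":0,"ax":0,"ay":0,"az":0}
    - {"dx":-0.133,"dy":0,"dz":0,"ax":0,"ay":0,"az":0}
    - {"dx":0.042,"dy":-0.2273,"dz":0,"ax":0,"ay":0,"az":-0.044}
    - {"dx":0.042,"dy":-0.2273,"dz":0,"ax":0,"ay":0,"az":-0.044}
    - {"dx":0.042,"dy":-0.2273,"dz":0,"ax":0,"ay":0,"az":-0.044}
    - {"dx":0.042,"dy":-0.2273,"dz":0,"ax":0,"ay":0,"az":-0.044}
    - {"dx":0.042,"dy":-0.2273,"dz":0,"ax":0,"ay":0,"az":-0.044}
    - {"dx":0.042,"dy":-0.2273,"dz":0,"ax":0,"ay":0,"az":-0.044}
    - {"dx":0.042,"dy":-0.2273,"dz":0,"ax":0,"ay":0,"az":-0.044}
    - {"dx":0.042,"dy":-0.2273,"dz":0,"ax":0,"ay":0,"az":-0.044}

```text
time: 15.42
tcp_pos: [0.4589, -0.3309, 0.1905]
tcp_rot: [-3.141, -0.0, -0.439]
contact_force: [-0.4, 0.0, -2.4]
width: 0.189
grasp_force: 98.0
```

>>> send_rows:
  deltas:
    - {"dx":0,"dy":0,"dz":-0.1,"ax":0,"ay":0,"az":0}
    - {"dx":0,"dy":0,"dz":-0.2,"ax":0,"ay":0,"az":0}
    - {"dx":0,"dy":0,"dz":-0.1,"ax":0,"ay":0,"az":0}
    - {"dx":0,"dy":0,"dz":0,"ax":0,"ay":0,"az":0}
    - {"dx":0,"dy":0,"dz":0,"ax":0,"ay":0,"az":0}

```text
time: 16.05
tcp_pos: [0.4591, -0.33, 0.1315]
tcp_rot: [3.141, -0.001, -0.436]
contact_force: [0.4, 0.3, -1.4]
width: 0.191
grasp_force: 98.1
```

```bash
python3 - <<'E'
from rig import optics
from h import *
y=-.437; d=np.array([np.cos(y),np.sin(y),0])
for tag,g in(("0",np.array([.4589,-.330,.059])),("C",np.array([.4591,-.330,.1502]))):
    for n in("top","side"):
        if tag=="C": np.savez(f"pics/{n}C.npz",**optics.grab_frame(n))
        f=load(n+tag); h=cv2.cvtColor(f["image"],cv2.COLOR_RGB2HSV); m=cv2.inRange(h,(0,180,110),(4,255,255))|cv2.inRange(h,(174,180,110),(180,255,255))
        p=proj(f,g-.147*d)[0]; q=[int(v) for v in p]; M=np.zeros_like(m); M[q[1]-20:q[1]+20,q[0]-20:q[0]+20]=1
        r,c=np.nonzero(m*M); print(tag,n,"pred",p.round(1),"seen",len(r),c.mean().round(1) if len(r) else 0,r.mean().round(1) if len(r) else 0)
E
```

```text
0 top pred [344.1 262.7] seen 9 343.7 263.1
0 side pred [352.1 157.5] seen 9 353.3 157.1
C top pred [349.7 262.5] seen 0 0 0
C side pred [356.  137.6] seen 3 357.7 136.3
```

>>> send_rows:
  deltas:
    - {"dx":0,"dy":0,"dz":-0.12,"ax":0,"ay":0,"az":0}
    - {"dx":0,"dy":0,"dz":-0.15,"ax":0,"ay":0,"az":0}
    - {"dx":0,"dy":0,"dz":-0.12,"ax":0,"ay":0,"az":0}
    - {"dx":0,"dy":0,"dz":-0.08,"ax":0,"ay":0,"az":0}
    - {"dx":0,"dy":0,"dz":-0.06,"ax":0,"ay":0,"az":0}
    - {"dx":0,"dy":0,"dz":-0.04,"ax":0,"ay":0,"az":0}
    - {"dx":0,"dy":0,"dz":0,"ax":0,"ay":0,"az":0}

```text
time: 17.02
tcp_pos: [0.4586, -0.33, 0.045]
tcp_rot: [-3.142, 0.0, -0.437]
contact_force: [-0.3, -1.1, -1.7]
width: 0.191
grasp_force: 98.2
```

>>> send_rows:
  deltas:
    - {"dx":0,"dy":0,"dz":-0.01,"ax":0,"ay":0,"az":0}
    - {"dx":0,"dy":0,"dz":-0.01,"ax":0,"ay":0,"az":0}
    - {"dx":0,"dy":0,"dz":0,"ax":0,"ay":0,"az":0}

```text
time: 17.4
tcp_pos: [0.4586, -0.33, 0.0421]
tcp_rot: [3.142, -0.0, -0.437]
contact_force: [-0.4, 0.2, -1.5]
width: 0.191
grasp_force: 98.2
```

>>> send_rows:
  deltas:
    - {"dx":0,"dy":0,"dz":0,"ax":0,"ay":0,"az":0}
    - {"dx":0,"dy":0,"dz":0,"ax":0,"ay":0,"az":0}
    - {"dx":0,"dy":0,"dz":0,"ax":0,"ay":0,"az":0}
    - {"dx":0,"dy":0,"dz":0,"ax":0,"ay":0,"az":0}
    - {"dx":0,"dy":0,"dz":0,"ax":0,"ay":0,"az":0}
    - {"dx":0,"dy":0,"dz":0,"ax":0,"ay":0,"az":0}
    - {"dx":0,"dy":0,"dz":0,"ax":0,"ay":0,"az":0}
    - {"dx":0,"dy":0,"dz":0,"ax":0,"ay":0,"az":0}
  jaw: 0

```text
time: 18.4
tcp_pos: [0.4586, -0.33, 0.042]
tcp_rot: [-3.142, 0.0, -0.437]
contact_force: [0.7, -0.6, 0.4]
width: 1.0
grasp_force: 0.0
```

>>> send_rows:
  deltas:
    - {"dx":0,"dy":0,"dz":0.1,"ax":0,"ay":0,"az":0}
    - {"dx":0,"dy":0,"dz":0.2,"ax":0,"ay":0,"az":0}
    - {"dx":0,"dy":0,"dz":0.3,"ax":0,"ay":0,"az":0}
    - {"dx":0,"dy":0,"dz":0.3,"ax":0,"ay":0,"az":0}
    - {"dx":-0.2,"dy":0,"dz":0.2,"ax":0,"ay":0,"az":0}
    - {"dx":-0.2,"dy":0,"dz":0,"ax":0,"ay":0,"az":0}
    - {"dx":0,"dy":0,"dz":0,"ax":0,"ay":0,"az":0}
    - {"dx":0,"dy":0,"dz":0,"ax":0,"ay":0,"az":0}

```text
time: 19.4
tcp_pos: [0.399, -0.3301, 0.2077]
tcp_rot: [3.142, -0.001, -0.437]
contact_force: [-0.5, 0.1, -0.3]
width: 1.001
grasp_force: 0.0
```

```bash
python3 fl.py D | head -3; python3 - <<'E'
from h import *
for n in("top","side"):
    a,b=load(n+"0"),load(n+"D"); D=cv2.absdiff(a["image"],b["image"]).max(2)
    if n=="side": print("side pole diff",[(cv2.matchTemplate(b["image"][100:180,260:360],a["image"][y:y+h,x:x+w],5).max().round(3),cv2.minMaxLoc(cv2.matchTemplate(b["image"][100:180,260:360],a["image"][y:y+h,x:x+w],5))[3],(x-260,y-100)) for x,y,w,h in((264,110,24,16),(342,148,18,18),(284,118,30,20))])
    else: print("top",[(cv2.minMaxLoc(cv2.matchTemplate(b["image"][160:280,320:400],a["image"][y:y+h,x:x+w],5)),(x-320,y-160)) for x,y,w,h in((366,168,22,20),(336,255,18,16))])
E
```

```text
top 0 [[0.0, 0.0], [0.0, 0.0], [0.0, 0.0], [0.0, 0.0]]
side 1573 [[185.10000610351562, 192.6999969482422], [203.6999969482422, 136.89999389648438], [232.8000030517578, 146.60000610351562], [214.1999969482422, 202.39999389648438]]
[0.0927614  0.46563841 0.9155131 ] [ 0.0058452   0.00999367 -0.02339635] [ 0.3991759  -0.32995855  0.20712826]
top [((-0.3386279046535492, 0.9890440702438354, (40, 75), (46, 8)), (46, 8)), ((-0.5350889563560486, 0.7451761960983276, (1, 15), (16, 95)), (16, 95))]
side pole diff [(np.float32(0.992), (4, 10), (4, 10)), (np.float32(0.876), (82, 48), (82, 48)), (np.float32(0.994), (24, 18), (24, 18))]
```

```bash
python3 - <<'E'
from h import *
from scipy.optimize import least_squares
def poly(n,box):
    f=load(n+"D"); h=cv2.cvtColor(f["image"],cv2.COLOR_RGB2HSV); m=cv2.inRange(h,(3,140,60),(20,255,255)); M=np.zeros_like(m); M[box[0]:box[1],box[2]:box[3]]=255; m&=M
    m=cv2.morphologyEx(m,cv2.MORPH_OPEN,np.ones((2,2)))
    c=max(cv2.findContours(m,0,2)[0],key=cv2.contourArea); return f,cv2.approxPolyDP(cv2.convexHull(c),3,True)[:,0]
t,a=poly("top",(90,180,205,310)); s,b=poly("side",(80,215,130,250)); print(a.tolist(),b.tolist())
S=b[np.argsort(b[:,1])].tolist(); 
o=lambda q:sorted(map(tuple,q))
# order: hinge-right, free-right, free-left, hinge-left
q=a[np.argsort(a[:,1])]; hi=sorted(q[:2].tolist()); fr=sorted(q[-2:].tolist())
T=[hi[1],fr[1],fr[0],hi[0]]; r=sorted(S[:2]); l=sorted(S[-2:]); S=[r[0],r[1],l[1],l[0]]
for n,x,y in zip(("hinge R","free R","free L","hinge L"),T,S): print(n,tri(t,x,s,y).round(4))
E
```

```text
[[286, 130], [289, 155], [224, 159], [223, 135]] [[232, 146], [216, 197], [185, 193], [205, 143]]
hinge R [ 0.7811 -0.0411  0.1961]
free R [ 0.6922 -0.052   0.1968]
free L [0.6674 0.1735 0.2018]
hinge L [0.7576 0.1807 0.1965]
```

The triangulated free edge (z about 0.199) is level with the hinge edge (z about 0.196), so the flap lies flat and shut. The pole is back where it started.

```bash
python3 -c "
from rig import robot
print(robot.job_done())"
```

```text
the job is handed in; nothing more can be done
None
```

The flap was pulled gently shut with the pin in the eye and measured flat afterwards, the pole is back in both saddles hook end as before, and the job is handed in at about 19.5 s; no verdict came back.

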